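# Put the copper rivet sets back in their colour-coded stands

### The job

Put the three copper rivet sets away: stand each one upright in the well of the stand painted the same colour as its ring (white to white, blue to blue, yellow to yellow), setting it down rather than dropping it, and let go. Leave the steel rivet set, the porcelain torso, the mallet and the gilt frame piece where they are.

Things in the scene. Friction and masses are not known exactly. Their poses are not given: they have to be found in the camera images.
- set_large: The large copper rivet set, loose: a bored copper cylinder 44 mm in diameter with a white painted ring at its shoulder and a narrower copper crown (32 mm across, top 10 mm) above the ring; 68 mm tall in all. Stands upright. Origin: centre of its underside, z up along its axis. Grip the full-width side, 0 to 58 mm above the origin. Weighs 0.60 kg, give or take a fifth.
- set_medium: The medium copper rivet set, loose: a bored copper cylinder 35 mm in diameter with a blue painted ring at its shoulder and a narrower copper crown (23 mm across, top 10 mm) above the ring; 62 mm tall in all. Stands upright. Origin: centre of its underside, z up along its axis. Grip the full-width side, 0 to 52 mm above the origin. Weighs 0.40 kg, give or take a fifth.
- set_small: The small copper rivet set, loose: a bored copper cylinder 26 mm in diameter with a yellow painted ring at its shoulder and a narrower copper crown (14 mm across, top 10 mm) above the ring; 56 mm tall in all. Stands upright. Origin: centre of its underside, z up along its axis. Grip the full-width side, 0 to 46 mm above the origin. Weighs 0.22 kg, give or take a fifth.
- set_steel: A steel rivet set of the same shape, loose, a bystander: 35 mm in diameter, 62 mm tall, grey with a dark grey ring, standing upright among the copper ones. Origin: centre of its underside.
- stand_white: The white painted round stand, fixed to the bench: a shallow open cup 76 mm across outside and 14 mm tall, wall 7 mm, with a round cork-lined well 62 mm across whose floor is 5 mm above the bench (9 mm below the rim). Origin: centre of its underside, on the bench; z up.
- stand_blue: The blue painted round stand, fixed to the bench: a shallow open cup 67 mm across outside and 14 mm tall, wall 7 mm, with a round cork-lined well 53 mm across whose floor is 5 mm above the bench (9 mm below the rim). Origin: centre of its underside, on the bench; z up.
- stand_yellow: The yellow painted round stand, fixed to the bench: a shallow open cup 58 mm across outside and 14 mm tall, wall 7 mm, with a round cork-lined well 44 mm across whose floor is 5 mm above the bench (9 mm below the rim). Origin: centre of its underside, on the bench; z up.
- torso: White porcelain puppet torso, loose, fragile, a bystander standing upright at the far middle of the work: 145 mm tall, 106 mm over the arm stubs. Origin: centre of its underside.
- mallet: Beechwood mallet, loose, a bystander lying at the right of the work. Its own x runs along the handle towards the head: handle 22 mm thick, from -140 to 60 mm; barrel head 56 mm thick and 100 mm long (along own y), centred at x = 80 mm. Origin on the bench under the handle.
- frame: Gilt plaster picture frame fragment, loose, fragile, a bystander: an L-shaped corner lying flat, 140 mm by 130 mm, 18 mm thick with raised beading. Origin: on its underside, in the crook of the L.
Not all that is in view belongs to the job. Leave any green look-alike of the set_small alone. What is shaped like the set_medium but red is not meant.

How it is judged (in metres and radians):
At the end, for the whole second after the job is handed in: Each copper set stands upright (0.1 rad) and at rest in the well of the stand of its colour: axis within 12 mm of the centre, underside 2 to 9 mm above the bench. The steel set has moved under 15 mm; torso, mallet and frame under 20 mm; steel set and torso upright (horizontal distance between set_large and stand_white below 0.012 m and z of set_large in the frame of stand_white between 0.002 and 0.009 m and angle between each of set_large, set_medium, set_small, set_steel, torso's own z axis and vertical below 0.1 rad and linear speed of each of set_large, set_medium, set_small below 0.02 m/s and angular speed of each of set_large, set_medium, set_small below 0.2 rad/s and horizontal distance between set_medium and stand_blue below 0.012 m and z of set_medium in the frame of stand_blue between 0.002 and 0.009 m and horizontal distance between set_small and stand_yellow below 0.012 m and z of set_small in the frame of stand_yellow between 0.002 and 0.009 m and distance of set_steel from where it was at the start of the episode below 0.015 m and distance of each of torso, mallet, frame from where it was at the start of the episode below 0.02 m); the robot touches nothing.
It fails at once if a copper rivet set is dropped or thrown (faster than 0.6 m/s out of the fingers, as after a fall of about 18 mm) ((linear speed of set_large above 0.6 m/s and contact force between the fingers and set_large below 0.2 N) or (linear speed of set_medium above 0.6 m/s and contact force between the fingers and set_medium below 0.2 N) or (linear speed of set_small above 0.6 m/s and contact force between the fingers and set_small below 0.2 N)).
It fails at once if the steel rivet set is shifted by more than 15 mm (distance of set_steel from where it was at the start of the episode above 0.015 m).
It fails at once if the torso, mallet or frame piece is shifted by more than 20 mm (distance of any of torso, mallet, frame from where it was at the start of the episode above 0.02 m).
It also fails if it takes over 115 s, if anything falls off the work surface, if the arm or the gripper's body presses on something with over 40 N, if the wrist force passes 120 N, or if a joint passes its speed limit or range.

### The arm

A 6-joint arm with a two-finger parallel gripper is mounted at the origin on the work surface. World frame = base frame: x ahead of the robot, y to its left, z up, the work surface at z = 0. Lengths are in mm, angles in rad, forces in N, time in s.
With the tool pointing down it reaches from about 250 to 725 mm from the base axis. Payload 9.7 kg.
Tool frame: the origin (TCP) lies midway between the tips of the shut fingers; the grasp point (between the pads) lies 19 mm behind it; z points along the fingers, y is the line along which they close (so a half turn about z gives the same grasp; the last joint's range is limited). The gripper opens to 85 mm and grips with 20 to 120 N. Pads are 22 mm wide; open, the fingers measure 114 mm over their backs; the gripper's body (76 mm by 85 mm) begins 54 mm behind the grasp point. The pads swing forward as they close: fully open they stand 13 mm farther back than shut.
Start: joints at [1.107, 0.087, 0.176, 1.66, 0, 1.571], TCP at [246.039, 491.896, 231.284] pointing down, gripper open.
Joint ranges: [-3.13, 3.13], [-0.85, 1.81], [-1.15, 1.24], [-2.2, 2.28], [-1.44, 1.52], [-3.14, 3.14]. Speed limits (rad/s): [2.22, 2.22, 2.57, 3.14, 3.14, 3.14].

### API

Orientations are given as [roll, pitch, yaw] about the fixed x, y, z axes, in that order (R = Rz(yaw) Ry(pitch) Rx(roll)).
In Python, from station import sense, capture, finish_job, find_in, cut_out, tip_of gives the robot as it stands. The module is installed in compiled form; this text tells all that it offers.
- The arm moves only by the shell command python3 -m jog 'ROWS'. ROWS is JSON, a list of rows, each an object of numbers: "x", "y", "z": the shift along the tool's x, y, z in units of 40 mm (1.0 is 40 mm); "rx", "ry", "rz": the turn, a rotation vector about the tool's x, y, z in units of 8 degrees (1.0 is 8 degrees); "hand": the finger opening in mm, from 0 to 85.4. A call has 1 to 8 rows; each row shifts and turns the commanded pose from where the row before left it, along the tool's axes as they then stand; what a row does not reach is not made up. A row lasts 1/10 s, in which the tool goes at most 50 mm and 8.59 degrees, less where a joint would pass 70% of its speed; a pose out of reach is approached as far as the arm can. A call is refused whole if a number of a shift passes 1 or a number of a turn 1, either way. A call with a gripper value outside its range is refused whole. The fingers move at their own pace and stop on an object; the grip force is fixed at half the most. Time passes only in rows, so rows that do not move let the fingers close. It gives the time, the measured TCP pose, the force, the opening and the grip force at its end, in the units of the state.
- sense(): the state, without advancing time (a new reading comes with each control period).
- capture(name): name is "scene" or "top" or "wrist"; returns a dict with "img" (480x640x3 uint8, red, green, blue), "intrinsics" (3x3 intrinsics, pixels), "R" (3x3) and "t" (3): a world point X has camera coordinates R X + t. Camera axes: x right, y down, z forward; pixel columns grow to the right and rows downward; lengths in mm; the calibration is good to about 2 mm. A picture is of the moment at which its call begins. There is no depth.
- finish_job(): hands the job in; it is judged then, once.
Trained networks look in the newest picture that a camera, given by its name, has taken for a name from the list of things; names that differ only in an ending like _2 or _b are one class to them, and where a whole thing is asked for, a point or a joint stands for the part that bears it (a point fixed in the world has none). Each returns a list of dicts, best first, with "confidence" (0 to 1); they miss things now and then, are a little off and sometimes report something else, mostly with a low value. They report only what shows in the picture. A call takes as long as a camera call. They do not tell look-alikes from the thing itself.
- find_in(camera, label): "extent" ([left, top, right, bottom] as shares, 0 to 1, of the picture: columns of its width, rows of its height, round what is visible of it).
- cut_out(camera, label): "pixels" (480x640 bool, what is visible of it) and "extent" ([left, top, right, bottom] as shares, 0 to 1, of the picture: columns of its width, rows of its height, round what is visible of it).
- tip_of(camera, label): "at" ([column, row] as shares, 0 to 1, of the picture: columns of its width, rows of its height: a listed point, or the origin of a listed thing).
The state is a dict: "clock": time; "joints": joint angles; "dq": joint speeds; "tau": joint torques, N m; "tcp_pos": TCP position; "ee_rot": TCP orientation; "ft_force": force on the tool from outside, world axes, zero at the start; "wrist_torque": the same for the moment, N m; "grip_width": finger opening in mm; "grasp_force": force on a finger pad.
Only numpy, scipy, OpenCV 4.12 (cv2) and the standard library are available. Lean on these libraries where they do the work, as an engineer would, in place of code of your own. Each camera call takes 0.05 s, during which the arm holds its last target. There are 200 camera calls.

## Working session

There is one attempt and no reset: what is moved stays moved. The work goes in short steps, Python scripts to look and compute and a shell command to move; the robot and the scene stay as the last step left them, time stands still between calls to the robot, and variables do not carry over. Pictures are saved under pics/ and viewed, at most 14 in all, crops included, and the job is handed in when it is done.

```bash
mkdir -p pics; cat > h.py <<'E'
import numpy as np, cv2
from station import *
def ray(c,u,v,z):
    K=np.array(c["intrinsics"]);R=np.array(c["R"]);t=np.array(c["t"])
    d=R.T@np.linalg.inv(K)@np.array([u,v,1.]);o=-R.T@t
    return (o+d*(z-o[2])/d[2])
def proj(c,X):
    p=np.array(c["intrinsics"])@(np.array(c["R"])@np.array(X,float)+np.array(c["t"]));return p[:2]/p[2]
def save(n,im): cv2.imwrite(f"pics/{n}.png",im[:,:,::-1])
E
python3 - <<'E'
from h import *
s=sense();print(s["tcp_pos"],s["ee_rot"],s["grip_width"])
for cam in("top","scene"):
    c=capture(cam);save(cam+"1",c["img"]);print(cam,(-np.array(c["R"]).T@np.array(c["t"])).round())
    for n in "set_large set_medium set_small set_steel stand_white stand_blue stand_yellow torso mallet frame".split():
        for r in tip_of(cam,n)[:4]:
            u,v=r["at"][0]*640,r["at"][1]*480
            print(n,round(r["confidence"],2),round(u),round(v),ray(c,u,v,0).round()[:2])
E
```

```text
[245.93171805 491.68410204 230.5732721 ] [-3.14023164e+00 -4.70418996e-05  2.67777694e+00] 85.1991161336342
top [ 324.   -5. 1642.]
set_large 0.54 377 242 [ 564. -155.]
set_medium 0.71 354 280 [459. -94.]
set_medium 0.53 348 306 [389. -80.]
set_medium 0.47 440 249 [ 549. -325.]
set_small 0.66 423 324 [ 346. -281.]
set_small 0.64 409 293 [ 427. -242.]
set_small 0.45 416 275 [ 477. -261.]
set_steel 0.73 441 250 [ 547. -328.]
set_steel 0.5 238 225 [601. 227.]
stand_white 0.7 236 228 [594. 231.]
stand_blue 0.83 297 263 [501.  60.]
stand_yellow 0.89 217 286 [432. 277.]
stand_yellow 0.5 492 266 [ 507. -466.]
torso 0.73 304 202 [671.  46.]
mallet 0.95 490 266 [ 507. -462.]
frame 0.58 155 262 [493. 448.]
scene [ 982. -535.  708.]
set_large 0.9 296 295 [ 577. -160.]
set_large 0.64 340 221 [503.  63.]
set_medium 0.97 284 251 [475. -91.]
set_medium 0.65 265 227 [389. -67.]
set_small 0.89 223 300 [ 477. -261.]
set_small 0.73 170 272 [ 339. -288.]
set_small 0.68 210 281 [ 420. -249.]
set_steel 0.89 222 344 [ 552. -327.]
stand_white 0.58 415 204 [598. 229.]
stand_blue 0.77 338 224 [507.  51.]
stand_yellow 0.8 366 169 [423. 261.]
torso 0.6 398 265 [681.  38.]
torso 0.17 419 204 [605. 236.]
mallet 0.84 142 382 [ 510. -462.]
mallet 0.73 340 223 [507.  56.]
frame 0.67 429 144 [486. 471.]
```

```bash
python3 - <<'E'
import cv2
a=cv2.imread("pics/top1.png")[180:360,130:530];cv2.imwrite("pics/top1c.png",cv2.resize(a,(800,360),interpolation=cv2.INTER_CUBIC))
a=cv2.imread("pics/scene1.png")[140:410,100:460];cv2.imwrite("pics/scene1c.png",cv2.resize(a,(800,600),interpolation=cv2.INTER_CUBIC))
E
```

```text
(no output)
```

View pics/top1c.png

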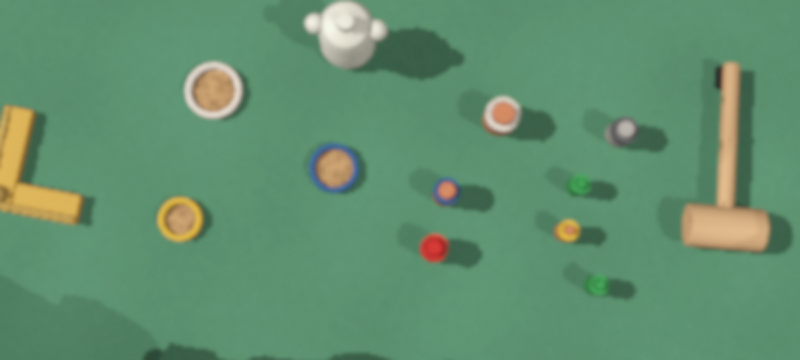

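View pics/scene1c.png

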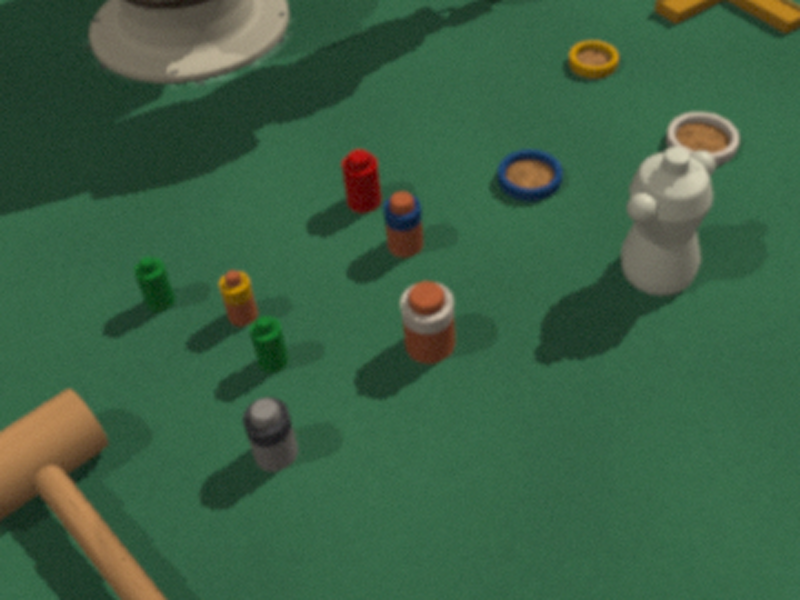

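The top view shows the white-ringed large set at about (380,238) and the blue-ringed medium at (353,275), with the red look-alike at (347,304). The yellow-ringed small set is at (414,295), between greens at (420,272) and (429,322), and steel is at (441,246). The copper body and ring colour identify each target, and the scene crop confirms them. I'll turn the tool to yaw 0 and go above the sets.

```bash
python3 -m jog '[{"rz":1},{"rz":1},{"rz":1},{"rz":1},{"rz":1},{"rz":1},{"rz":1},{"rz":1}]' >/dev/null
python3 -m jog '[{"rz":1},{"rz":1},{"rz":1},{"rz":1},{"rz":1},{"rz":1},{"rz":1},{"rz":1}]' >/dev/null
python3 -m jog '[{"rz":1},{"rz":1},{"rz":1},{"rz":0.18},{}]'
python3 -m jog '[{"y":0.95,"x":0.3},{"y":0.95,"x":0.3},{"y":0.95,"x":0.3},{"y":0.95,"x":0.3},{"y":0.95,"x":0.3},{"y":0.95,"x":0.3},{"y":0.95,"x":0.3},{"y":0.95,"x":0.3}]'
python3 -m jog '[{"y":0.95,"x":0.3},{"y":0.95,"x":0.3},{"y":0.95,"x":0.3},{"y":0.95,"x":0.3},{"y":0.95,"x":0.3},{"y":0.95,"x":0.3},{"y":0.95,"x":0.3},{}]'
python3 - <<'E'
from h import *
c=capture("wrist");save("w1",c["img"]);print((-np.array(c["R"]).T@np.array(c["t"])).round(),sense()["ee_rot"])
E
```

```text
[175. 528. 374.] [ 3.14157295e+00 -1.17745402e-05  2.67776980e+00]$[0]: bad value
$[0]: bad value
$[0]: bad value
$[0]: bad value
$[0]: bad value
```

View pics/w1.png

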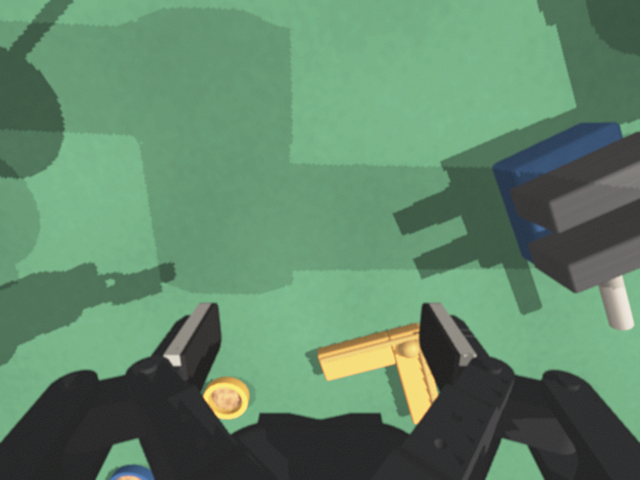

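The wrist picture shows the bench from the start pose, with the yellow stand at (226,397) and the frame at about (380,365). The arm has not moved because the rows were refused, probably since every row needs all its fields.

```bash
python3 -m jog '[{"x":0,"y":0,"z":0,"rx":0,"ry":0,"rz":1,"hand":85}]'
```

```text
clock: 1.25
tcp_pos: [246.0, 491.9, 231.3]
ee_rot: [-3.142, -0.0, 2.537]
ft_force: [1.9, 0.2, -0.5]
grip_width: 84.9
grasp_force: 0.0
```

```bash
python3 -m jog '[{"x":0,"y":0,"z":0,"rx":0,"ry":0,"rz":1,"hand":85},{"x":0,"y":0,"z":0,"rx":0,"ry":0,"rz":1,"hand":85},{"x":0,"y":0,"z":0,"rx":0,"ry":0,"rz":1,"hand":85},{"x":0,"y":0,"z":0,"rx":0,"ry":0,"rz":1,"hand":85},{"x":0,"y":0,"z":0,"rx":0,"ry":0,"rz":1,"hand":85},{"x":0,"y":0,"z":0,"rx":0,"ry":0,"rz":1,"hand":85},{"x":0,"y":0,"z":0,"rx":0,"ry":0,"rz":1,"hand":85},{"x":0,"y":0,"z":0,"rx":0,"ry":0,"rz":1,"hand":85}]' >/dev/null
python3 -m jog '[{"x":0,"y":0,"z":0,"rx":0,"ry":0,"rz":1,"hand":85},{"x":0,"y":0,"z":0,"rx":0,"ry":0,"rz":1,"hand":85},{"x":0,"y":0,"z":0,"rx":0,"ry":0,"rz":1,"hand":85},{"x":0,"y":0,"z":0,"rx":0,"ry":0,"rz":1,"hand":85},{"x":0,"y":0,"z":0,"rx":0,"ry":0,"rz":1,"hand":85},{"x":0,"y":0,"z":0,"rx":0,"ry":0,"rz":1,"hand":85},{"x":0,"y":0,"z":0,"rx":0,"ry":0,"rz":1,"hand":85},{"x":0,"y":0,"z":0,"rx":0,"ry":0,"rz":1,"hand":85}]' >/dev/null
python3 -m jog '[{"x":0,"y":0,"z":0,"rx":0,"ry":0,"rz":1,"hand":85},{"x":0,"y":0,"z":0,"rx":0,"ry":0,"rz":1,"hand":85},{"x":0,"y":0,"z":0,"rx":0,"ry":0,"rz":0.17,"hand":85},{"x":0,"y":0,"z":0,"rx":0,"ry":0,"rz":0,"hand":85}]'
```

```text
clock: 3.25
tcp_pos: [440.8, 278.4, 231.6]
ee_rot: [-2.943, 0.107, 0.457]
ft_force: [-0.5, 0.4, -0.5]
grip_width: 85.1
grasp_force: 0.0
```

```bash
python3 - <<'E'
from h import *
s=sense();print(s["joints"],s["tcp_pos"],s["ee_rot"])
E
python3 -m jog '[{"x":0,"y":0,"z":0,"rx":0,"ry":0,"rz":0,"hand":85},{"x":0,"y":0,"z":0,"rx":0,"ry":0,"rz":0,"hand":85},{"x":0,"y":0,"z":0,"rx":0,"ry":0,"rz":0,"hand":85},{"x":0,"y":0,"z":0,"rx":0,"ry":0,"rz":0,"hand":85}]'
```

```text
[0.4555099  0.11720898 0.193771   1.75436691 0.19816996 3.14057846] [440.84999357 278.43886249 231.59501871] [-2.94331599  0.10680885  0.45650994]
clock: 3.65
tcp_pos: [439.7, 280.2, 231.8]
ee_rot: [-2.943, 0.106, 0.46]
ft_force: [0.2, 0.3, 0.0]
grip_width: 84.9
grasp_force: 0.0
```

The last joint runs opposite to what I assumed (yaw = j1 + π − j6), so it hit its end stop. Yaw π is the comfortable choice, so I'll turn back the other way.

```bash
python3 -m jog '[{"x":0,"y":0,"z":0,"rx":0,"ry":0,"rz":-1,"hand":85},{"x":0,"y":0,"z":0,"rx":0,"ry":0,"rz":-1,"hand":85},{"x":0,"y":0,"z":0,"rx":0,"ry":0,"rz":-1,"hand":85},{"x":0,"y":0,"z":0,"rx":0,"ry":0,"rz":-1,"hand":85},{"x":0,"y":0,"z":0,"rx":0,"ry":0,"rz":-1,"hand":85},{"x":0,"y":0,"z":0,"rx":0,"ry":0,"rz":-1,"hand":85},{"x":0,"y":0,"z":0,"rx":0,"ry":0,"rz":-1,"hand":85},{"x":0,"y":0,"z":0,"rx":0,"ry":0,"rz":-1,"hand":85}]'
python3 -m jog '[{"x":0,"y":0,"z":0,"rx":0,"ry":0,"rz":-1,"hand":85},{"x":0,"y":0,"z":0,"rx":0,"ry":0,"rz":-1,"hand":85},{"x":0,"y":0,"z":0,"rx":0,"ry":0,"rz":-1,"hand":85},{"x":0,"y":0,"z":0,"rx":0,"ry":0,"rz":-1,"hand":85},{"x":0,"y":0,"z":0,"rx":0,"ry":0,"rz":-1,"hand":85},{"x":0,"y":0,"z":0,"rx":0,"ry":0,"rz":-1,"hand":85},{"x":0,"y":0,"z":0,"rx":0,"ry":0,"rz":-1,"hand":85},{"x":0,"y":0,"z":0,"rx":0,"ry":0,"rz":0,"hand":85}]'
```

```text
clock: 4.45
tcp_pos: [439.9, 279.9, 231.8]
ee_rot: [-2.958, -0.131, 1.56]
ft_force: [1.0, 0.0, -0.5]
grip_width: 85.1
grasp_force: 0.0
clock: 5.25
tcp_pos: [439.9, 279.8, 231.8]
ee_rot: [3.135, -0.225, 2.546]
ft_force: [-0.5, -0.0, -0.3]
grip_width: 85.3
grasp_force: 0.0
```

```bash
cat >> h.py <<'E'
from scipy.spatial.transform import Rotation as Ro
def go(x,y,z,yaw=np.pi):
    s=sense();R=Ro.from_euler("xyz",s["ee_rot"]);T=Ro.from_euler("xyz",[np.pi,0,yaw])
    print("now",np.round(s["tcp_pos"],1),"rot units",np.round(np.degrees((R.inv()*T).as_rotvec())/8,2),
      "shift units",np.round(R.inv().apply(np.array([x,y,z])-s["tcp_pos"])/40,3),"in target axes",np.round(T.inv().apply(np.array([x,y,z])-s["tcp_pos"])/40,3))
E
python3 -c "
from h import *
go(500,-160,231)"
```

```text
now [439.9 279.8 231.8] rot units [ 0.52 -1.55 -4.25] shift units [-7.229 -8.249 -1.685] in target axes [ -1.503 -10.995   0.02 ]
```

```bash
python3 -m jog '[{"x":0,"y":0,"z":0,"rx":0.104,"ry":-0.31,"rz":-0.85,"hand":85},{"x":0,"y":0,"z":0,"rx":0.104,"ry":-0.31,"rz":-0.85,"hand":85},{"x":0,"y":0,"z":0,"rx":0.104,"ry":-0.31,"rz":-0.85,"hand":85},{"x":0,"y":0,"z":0,"rx":0.104,"ry":-0.31,"rz":-0.85,"hand":85},{"x":0,"y":0,"z":0,"rx":0.104,"ry":-0.31,"rz":-0.85,"hand":85},{"x":0,"y":0,"z":0,"rx":0,"ry":0,"rz":0,"hand":85}]'
python3 -c "
from h import *
c=capture('wrist');save('w2',c['img'])
for n in ('stand_white','stand_blue','stand_yellow'):
  for r in cut_out('wrist',n)[:2]:
    (u,v),_=cv2.minEnclosingCircle(cv2.findContours(r['pixels'].astype(np.uint8),0,2)[0][0]); print(n,r['confidence'],u,v,ray(c,u,v,14).round(1))
go(500,-160,231)"
```

```text
clock: 5.85
tcp_pos: [439.4, 280.0, 232.3]
ee_rot: [3.141, 0.002, 3.138]
ft_force: [-0.2, 0.2, -0.4]
grip_width: 84.8
grasp_force: 0.0
stand_white 0.59 277.5982360839844 330.243408203125 [594.8 228.9  14. ]
stand_blue 0.6 126.76829528808594 251.256103515625 [492.6  65.1  14. ]
stand_yellow 0.79 305.4576416015625 187.21864318847656 [421.8 265.3  14. ]
now [440.2 279.4 231.7] rot units [ 0.   -0.01 -0.05] shift units [ -1.573 -10.975   0.013] in target axes [ -1.495 -10.986   0.017]
```

```bash
python3 -m jog '[{"x":-0.14,"y":-0.9,"z":0,"rx":0,"ry":0,"rz":0,"hand":85},{"x":-0.14,"y":-0.9,"z":0,"rx":0,"ry":0,"rz":0,"hand":85},{"x":-0.14,"y":-0.9,"z":0,"rx":0,"ry":0,"rz":0,"hand":85},{"x":-0.14,"y":-0.9,"z":0,"rx":0,"ry":0,"rz":0,"hand":85},{"x":-0.14,"y":-0.9,"z":0,"rx":0,"ry":0,"rz":0,"hand":85},{"x":-0.14,"y":-0.9,"z":0,"rx":0,"ry":0,"rz":0,"hand":85},{"x":-0.14,"y":-0.9,"z":0,"rx":0,"ry":0,"rz":0,"hand":85},{"x":-0.14,"y":-0.9,"z":0,"rx":0,"ry":0,"rz":0,"hand":85}]'
python3 -m jog '[{"x":-0.1,"y":-0.9,"z":0,"rx":0,"ry":0,"rz":0,"hand":85},{"x":-0.1,"y":-0.9,"z":0,"rx":0,"ry":0,"rz":0,"hand":85},{"x":-0.1,"y":-0.9,"z":0,"rx":0,"ry":0,"rz":0,"hand":85},{"x":-0.1,"y":-0.9,"z":0,"rx":0,"ry":0,"rz":0,"hand":85},{"x":0,"y":0,"z":0,"rx":0,"ry":0,"rz":0,"hand":85},{"x":0,"y":0,"z":0,"rx":0,"ry":0,"rz":0,"hand":85}]'
python3 -c "
from h import *
c=capture('wrist');save('w3',c['img']);print((-np.array(c['R']).T@np.array(c['t'])).round())
for n in ('set_large','set_medium','set_small'):
  for r in cut_out('wrist',n)[:4]:
    print(n,round(r['confidence'],2),(np.array(r['extent'])*[640,480,640,480]).round(), np.median(c['img'][r['pixels']],0))
"
```

```text
clock: 6.85
tcp_pos: [484.2, -10.5, 231.7]
ee_rot: [3.141, -0.0, 3.135]
ft_force: [0.5, 0.4, -0.4]
grip_width: 85.5
grasp_force: 0.0
clock: 7.45
tcp_pos: [499.5, -153.6, 231.3]
ee_rot: [3.141, -0.001, 3.134]
ft_force: [-0.7, 1.0, 0.8]
grip_width: 85.0
grasp_force: 0.0
[ 420. -153.  374.]
set_large 0.83 [293. 244. 335. 303.] [230. 162. 122.]
set_medium 0.95 [363. 155. 406. 197.] [119. 116. 121.]
set_medium 0.88 [380.  71. 429. 116.] [229.  74.  71.]
set_small 0.93 [197. 115. 239. 146.] [239. 173. 103.]
set_small 0.74 [138.  25. 192.  65.] [ 80. 157.  90.]
set_small 0.63 [191. 173. 227. 210.] [ 82. 159.  92.]
```

View pics/w3.png

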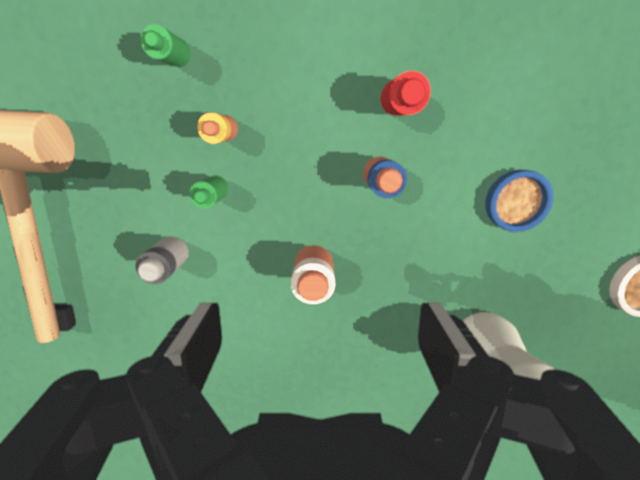

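View pics/w2.png

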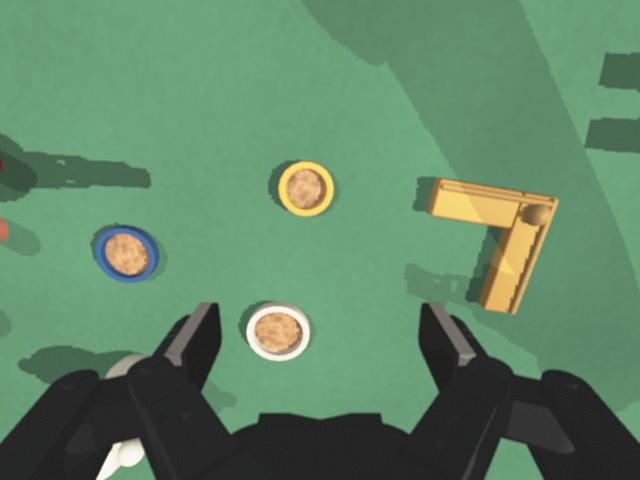

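w3 shows the large crown at about (313,287), the medium crown (blue ring) at (390,181) and the small crown (yellow ring) at (210,128). The greens, red and steel are distinct, and the blue stand is at (520,200). w2 shows the yellow stand at (306,188), white at (278,331) and blue at (127,253). Next I'll refine the crown and stand positions.

```bash
cat > m.py <<'E'
from h import *
def rgb(f): return cv2.imread(f"pics/{f}.png")[:,:,::-1]
im=cv2.imread("pics/w3.png");c=capture("wrist")
from collections import namedtuple
hsv=cv2.cvtColor(im,cv2.COLOR_BGR2HSV)
for n,(u,v),z in(("large",(313,287),68),("medium",(390,181),62),("small",(210,128),56)):
    print(n,"seed hsv",hsv[v,u],"ray seed",ray(c,u,v,z).round(1))
    m=np.zeros((482,642),np.uint8);cv2.floodFill(im.copy(),m,(u,v),0,(12,)*3,(12,)*3,4|cv2.FLOODFILL_MASK_ONLY|cv2.FLOODFILL_FIXED_RANGE|(255<<8))
    y,x=np.nonzero(m[1:-1,1:-1]);print(len(x),x.min(),x.max(),y.min(),y.max(),ray(c,(x.min()+x.max())/2,(y.min()+y.max())/2,z).round(1))
for r in cut_out('wrist','stand_blue')[:1]:
    (u,v),_=cv2.minEnclosingCircle(cv2.findContours(r['pixels'].astype(np.uint8),0,2)[0][0]); print(r['confidence'],u,v,ray(c,u,v,14).round(1))
E
python3 m.py
```

```text
large seed hsv [ 10 126 241] ray seed [ 570.5 -158.5   68. ]
544 299 327 276 299 [ 571.1 -158.5   68. ]
medium seed hsv [ 11 128 241] ray seed [468.1 -88.1  62. ]
322 380 400 171 190 [467.6 -88.2  62. ]
small seed hsv [ 11 124 242] ray seed [ 422. -248.   56.]
93 204 214 123 133 [ 422.  -248.8   56. ]
0.69 517.0 199.5 [495.4  57.4  14. ]
```

```bash
python3 -m jog '[{"x":-0.9,"y":-0.06,"z":0,"rx":0,"ry":0,"rz":-0.05,"hand":80},{"x":-0.89,"y":-0.05,"z":0,"rx":0,"ry":0,"rz":0,"hand":80},{"x":0,"y":0,"z":0.9,"rx":0,"ry":0,"rz":0,"hand":80},{"x":0,"y":0,"z":0.9,"rx":0,"ry":0,"rz":0,"hand":80},{"x":0,"y":0,"z":0.6,"rx":0,"ry":0,"rz":0,"hand":80},{"x":0,"y":0,"z":0,"rx":0,"ry":0,"rz":0,"hand":80},{"x":0,"y":0,"z":0,"rx":0,"ry":0,"rz":0,"hand":80}]'
python3 -c "
from h import *
c=capture('wrist');save('w4',c['img'])
for X in [(571,-158,68)]: print(proj(c,X))
go(571,-158,15)"
```

```text
clock: 8.45
tcp_pos: [571.3, -156.7, 136.6]
ee_rot: [-3.142, 0.0, -3.137]
ft_force: [-0.2, -1.2, 1.0]
grip_width: 79.8
grasp_force: 0.0
[317.52842844 253.16397128]
now [ 571.8 -156.9  137.6] rot units [-0.    0.01  0.03] shift units [ 0.025 -0.026  3.065] in target axes [ 0.019 -0.027  3.065]
```

View pics/w4.png

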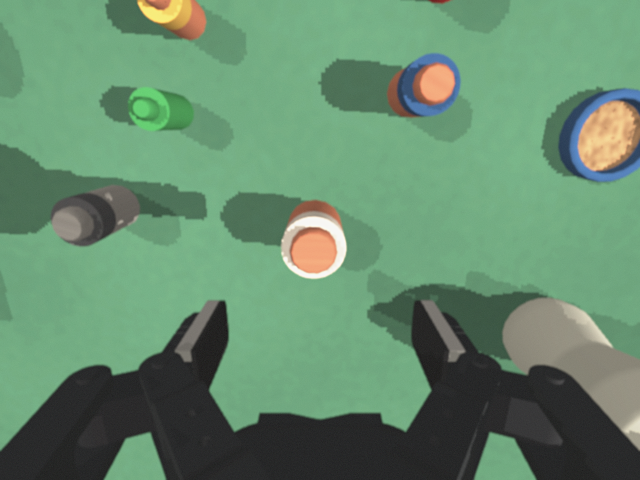

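w4 shows the large set's crown at (314,250), within 2 mm of the prediction and centred between the fingers. I'll go down and grip it.

```bash
python3 -m jog '[{"x":0.04,"y":-0.06,"z":0.8,"rx":0,"ry":0,"rz":0,"hand":80},{"x":0,"y":0,"z":0.8,"rx":0,"ry":0,"rz":0,"hand":80},{"x":0,"y":0,"z":0.8,"rx":0,"ry":0,"rz":0,"hand":80},{"x":0,"y":0,"z":0.65,"rx":0,"ry":0,"rz":0,"hand":80},{"x":0,"y":0,"z":0,"rx":0,"ry":0,"rz":0,"hand":80},{"x":0,"y":0,"z":0,"rx":0,"ry":0,"rz":0,"hand":80}]'
python3 -m jog '[{"x":0,"y":0,"z":0,"rx":0,"ry":0,"rz":0,"hand":35},{"x":0,"y":0,"z":0,"rx":0,"ry":0,"rz":0,"hand":35},{"x":0,"y":0,"z":0,"rx":0,"ry":0,"rz":0,"hand":35},{"x":0,"y":0,"z":0,"rx":0,"ry":0,"rz":0,"hand":35},{"x":0,"y":0,"z":0,"rx":0,"ry":0,"rz":0,"hand":35},{"x":0,"y":0,"z":0,"rx":0,"ry":0,"rz":0,"hand":35},{"x":0,"y":0,"z":0,"rx":0,"ry":0,"rz":0,"hand":35},{"x":0,"y":0,"z":0,"rx":0,"ry":0,"rz":0,"hand":35}]'
```

```text
clock: 9.1
tcp_pos: [570.6, -159.7, 15.9]
ee_rot: [-3.141, 0.002, -3.138]
ft_force: [0.1, -1.0, 1.4]
grip_width: 80.0
grasp_force: 0.0
clock: 9.9
tcp_pos: [570.8, -160.1, 16.0]
ee_rot: [-3.14, 0.003, -3.138]
ft_force: [-1.2, -1.6, 6.7]
grip_width: 43.0
grasp_force: 60.4
```

```bash
python3 -m jog '[{"x":0,"y":0,"z":-0.3,"rx":0,"ry":0,"rz":0,"hand":35},{"x":0,"y":0,"z":-0.7,"rx":0,"ry":0,"rz":0,"hand":35},{"x":0,"y":0,"z":-0.8,"rx":0,"ry":0,"rz":0,"hand":35},{"x":0,"y":0,"z":-0.8,"rx":0,"ry":0,"rz":0,"hand":35},{"x":0,"y":0,"z":-0.8,"rx":0,"ry":0,"rz":0,"hand":35},{"x":0,"y":0,"z":-0.8,"rx":0,"ry":0,"rz":0,"hand":35},{"x":0,"y":0,"z":-0.4,"rx":0,"ry":0,"rz":0,"hand":35},{"x":0,"y":0.4,"z":0,"rx":0,"ry":0,"rz":0,"hand":35}]'
python3 -m jog '[{"x":0,"y":0.8,"z":0,"rx":0,"ry":0,"rz":0,"hand":35},{"x":0,"y":0.8,"z":0,"rx":0,"ry":0,"rz":0,"hand":35},{"x":0,"y":0.8,"z":0,"rx":0,"ry":0,"rz":0,"hand":35},{"x":0,"y":0.8,"z":0,"rx":0,"ry":0,"rz":0,"hand":35},{"x":0,"y":0.8,"z":0,"rx":0,"ry":0,"rz":0,"hand":35},{"x":0,"y":0.8,"z":0,"rx":0,"ry":0,"rz":0,"hand":35},{"x":0,"y":0.8,"z":0,"rx":0,"ry":0,"rz":0,"hand":35},{"x":0,"y":0.8,"z":0,"rx":0,"ry":0,"rz":0,"hand":35}]'
python3 -m jog '[{"x":0,"y":0.8,"z":0,"rx":0,"ry":0,"rz":0,"hand":35},{"x":0,"y":0.8,"z":0,"rx":0,"ry":0,"rz":0,"hand":35},{"x":0,"y":0.8,"z":0,"rx":0,"ry":0,"rz":0,"hand":35},{"x":0,"y":0.4,"z":0,"rx":0,"ry":0,"rz":0,"hand":35},{"x":0,"y":0,"z":0,"rx":0,"ry":0,"rz":0,"hand":35},{"x":0,"y":0,"z":0,"rx":0,"ry":0,"rz":0,"hand":35}]'
cat > st.py <<'E'
from h import *
import sys
# colour ring centre: args pic name
c=capture('wrist');save(sys.argv[1],c['img'])
for n in ('stand_white','stand_blue','stand_yellow'):
  for r in cut_out('wrist',n)[:2]:
    k=max(cv2.findContours(r['pixels'].astype(np.uint8),0,2)[0],key=cv2.contourArea)
    if len(k)<6: continue
    (u,v),ax,_=cv2.fitEllipse(k); print(n,round(r['confidence'],2),round(u),round(v),np.round(ax),ray(c,u,v,10).round(1))
go(*map(float,sys.argv[2:5]))
E
python3 st.py w5 595 229 24
```

```text
clock: 10.7
tcp_pos: [570.1, -144.5, 200.8]
ee_rot: [-3.14, 0.004, -3.139]
ft_force: [0.5, -0.2, -6.8]
grip_width: 43.0
grasp_force: 62.9
clock: 11.5
tcp_pos: [567.4, 114.3, 196.7]
ee_rot: [-3.141, -0.002, -3.137]
ft_force: [1.6, 0.2, -6.9]
grip_width: 42.4
grasp_force: 62.7
clock: 12.1
tcp_pos: [567.5, 224.5, 197.0]
ee_rot: [-3.141, -0.001, -3.137]
ft_force: [0.3, -0.2, -7.4]
grip_width: 42.2
grasp_force: 62.9
stand_white 0.72 324 235 [58. 77.] [592.2 228.9  10. ]
stand_blue 0.94 142 135 [70. 82.] [497.1  61.7  10. ]
stand_yellow 0.82 368 46 [67. 78.] [423.1 265.1  10. ]
now [568.1 223.5 197.8] rot units [-0.   -0.    0.02] shift units [-0.672  0.136  4.345] in target axes [-0.672  0.137  4.345]
```

View pics/w5.png

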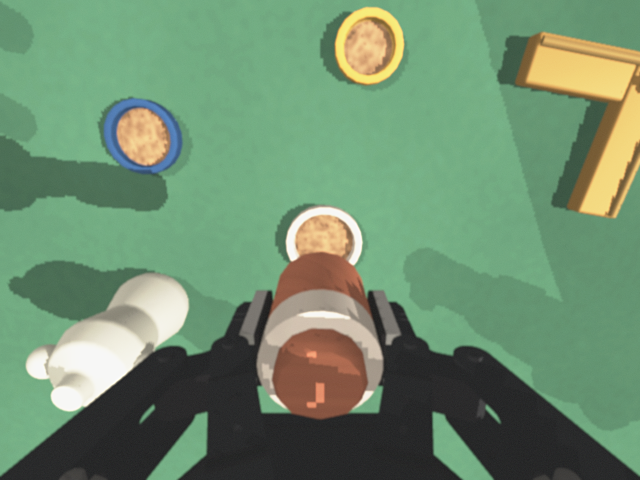

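w5 shows the large set held upright, the white stand at (324,~243) partly behind it, blue at (142,135) and yellow at (368,46). Since the stand is occluded, I'll work out its centre from the rim edges.

```bash
python3 - <<'E'
from h import *
c=capture("wrist");im=c["img"].astype(int);g=im.min(2)
print("col324",g[200:216,324],"row243 L",g[243,278:294],"R",g[243,354:370])
for u,v in((324,207),(324,218),(286,243),(362,243)): print(u,v,ray(c,u,v,14).round(1))
for n,X in(("w",(597,229,14)),):
    a=np.linspace(0,6.28,60);P=np.array([proj(c,(X[0]+38*np.cos(t),X[1]+38*np.sin(t),14)) for t in a]);print(P.min(0),P.max(0))
s=sense();print(s["tcp_pos"])
# held crown outline centre from ray at its height
z=s["tcp_pos"][2]-16+68;print(ray(c,320,373,z).round(1))
# stands by ellipse-fit of rim model: silhouette optimisation
from scipy.optimize import minimize
for n,r,z0 in(("stand_blue",33.5,(497,60)),("stand_yellow",29,(424,266))):
    m=cut_out("wrist",n)[0]["pixels"];k=cv2.convexHull(max(cv2.findContours(m.astype(np.uint8),0,1)[0],key=cv2.contourArea))
    def f(p):
        Q=np.array([proj(c,(p[0]+r*np.cos(t),p[1]+r*np.sin(t),z)) for z in(0,14) for t in np.linspace(0,6.28,60)],np.float32)
        h=cv2.convexHull(Q);a=np.zeros((480,640),np.uint8);b=a.copy()
        return sum(abs(cv2.pointPolygonTest(h,tuple(map(float,q[0])),True)) for q in k)/len(k)
    o=minimize(f,z0,method="Nelder-Mead");print(n,o.x.round(1),round(o.fun,2))
E
```

```text
col324 [120 119 119 126 125 146 196 238 245 245 245 245 239 201 145 121] row243 L [ 77  79  78  79  77  76  75  79 122 193 239 244 244 245 246 245] R [137 177 227 241 243 244 246 248 220 144 105 103 104 103 106 115]
324 207 [563.5 227.7  14. ]
324 218 [574.5 227.8  14. ]
286 243 [600.4 190.   14. ]
362 243 [600.2 265.9  14. ]
[286.90451453 202.45781804] [363.21431632 274.87149335]
[568.18861963 223.59141455 197.87695522]
[563.  223.7 249.9]
stand_blue [498.3  61.8] 0.84
stand_yellow [423.8 264.9] 0.52
```

```bash
python3 -m jog '[{"x":-0.4,"y":0.06,"z":0.3,"rx":0,"ry":0,"rz":0,"hand":35},{"x":-0.39,"y":0.05,"z":0.6,"rx":0,"ry":0,"rz":0,"hand":35},{"x":0,"y":0,"z":0.7,"rx":0,"ry":0,"rz":0,"hand":35},{"x":0,"y":0,"z":0.7,"rx":0,"ry":0,"rz":0,"hand":35},{"x":0,"y":0,"z":0.5,"rx":0,"ry":0,"rz":0,"hand":35},{"x":0,"y":0,"z":0,"rx":0,"ry":0,"rz":0,"hand":35},{"x":0,"y":0,"z":0,"rx":0,"ry":0,"rz":0,"hand":35},{"x":0,"y":0,"z":0,"rx":0,"ry":0,"rz":0,"hand":35}]'
python3 -c "
from h import *
c=capture('wrist');save('w6',c['img']);c=capture('scene');im=c['img'];u,v=proj(c,(600,228,60)).astype(int);cv2.imwrite('pics/s6.png',cv2.resize(im[v-60:v+60,u-80:u+80,::-1],(640,480)));print(u,v)
go(600,228,23)"
```

```text
clock: 13.25
tcp_pos: [600.6, 229.2, 87.7]
ee_rot: [3.141, 0.003, -3.138]
ft_force: [0.0, 0.6, -6.5]
grip_width: 42.6
grasp_force: 62.8
419 184
now [600.5 229.2  87.6] rot units [0.01 0.02 0.03] shift units [ 0.017 -0.032  1.615] in target axes [ 0.013 -0.031  1.615]
```

View pics/w6.png

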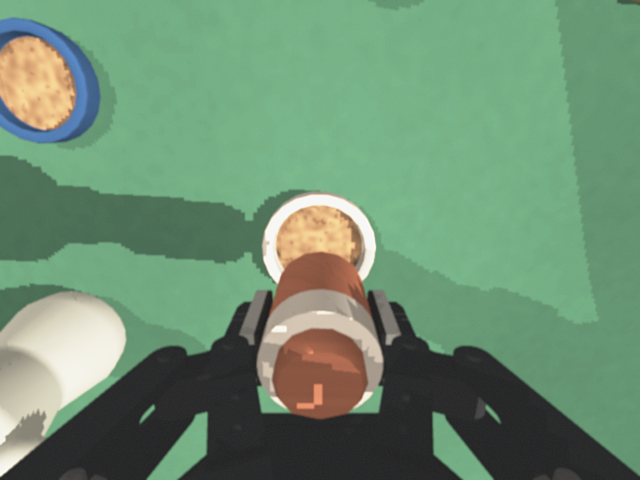

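```bash
python3 -c "
from h import *
c=capture('wrist')
print(ray(c,319.5,249.5,14),ray(c,319.5,193,14),ray(c,322,253,72),ray(c,320,280,72))"
```

```text
[599.665009   229.24282563  14.        ] [561.66934749 229.11404746  14.        ] [580.22461461 230.36383419  72.        ] [594.70771661 229.44143276  72.        ]
```

w6 shows the white rim spanning u 263–376 with its top at v 193, so the stand is centred at (599.7, 229.2) mm and the set is about 2 mm off. I'll lower it gently.

```bash
python3 -m jog '[{"x":0.02,"y":0,"z":0.5,"rx":0,"ry":0,"rz":0,"hand":35},{"x":0,"y":0,"z":0.5,"rx":0,"ry":0,"rz":0,"hand":35},{"x":0,"y":0,"z":0.4,"rx":0,"ry":0,"rz":0,"hand":35},{"x":0,"y":0,"z":0.15,"rx":0,"ry":0,"rz":0,"hand":35},{"x":0,"y":0,"z":0.06,"rx":0,"ry":0,"rz":0,"hand":35},{"x":0,"y":0,"z":0.05,"rx":0,"ry":0,"rz":0,"hand":35},{"x":0,"y":0,"z":0,"rx":0,"ry":0,"rz":0,"hand":35},{"x":0,"y":0,"z":0,"rx":0,"ry":0,"rz":0,"hand":35}]'
```

```text
clock: 14.2
tcp_pos: [599.5, 229.2, 21.0]
ee_rot: [3.141, 0.002, -3.138]
ft_force: [-3.8, -1.0, 1.6]
grip_width: 42.7
grasp_force: 63.6
```

```bash
python3 -m jog '[{"x":0,"y":0,"z":0,"rx":0,"ry":0,"rz":0,"hand":75},{"x":0,"y":0,"z":0,"rx":0,"ry":0,"rz":0,"hand":75},{"x":0,"y":0,"z":0,"rx":0,"ry":0,"rz":0,"hand":75},{"x":0,"y":0,"z":0,"rx":0,"ry":0,"rz":0,"hand":75},{"x":0,"y":0,"z":0,"rx":0,"ry":0,"rz":0,"hand":75}]'
python3 -m jog '[{"x":0,"y":0,"z":-0.3,"rx":0,"ry":0,"rz":0,"hand":75},{"x":0,"y":0,"z":-0.8,"rx":0,"ry":0,"rz":0,"hand":75},{"x":0,"y":0,"z":-0.8,"rx":0,"ry":0,"rz":0,"hand":75},{"x":0,"y":0,"z":-0.8,"rx":0,"ry":0,"rz":0,"hand":75},{"x":0,"y":0,"z":-0.8,"rx":0,"ry":0,"rz":0,"hand":75},{"x":0,"y":0,"z":-0.8,"rx":0,"ry":0,"rz":0,"hand":75},{"x":0,"y":0,"z":0,"rx":0,"ry":0,"rz":0,"hand":75},{"x":0,"y":0,"z":0,"rx":0,"ry":0,"rz":0,"hand":75}]'
python3 -c "
from h import *
c=capture('wrist');save('w7',c['img'])
go(468,-88,15)"
```

```text
clock: 14.7
tcp_pos: [599.1, 229.1, 19.5]
ee_rot: [3.141, 0.0, -3.138]
ft_force: [0.1, -0.6, 0.3]
grip_width: 75.0
grasp_force: 0.0
clock: 15.5
tcp_pos: [599.3, 229.2, 192.7]
ee_rot: [3.141, 0.002, -3.138]
ft_force: [-0.5, 0.3, -1.4]
grip_width: 74.7
grasp_force: 0.0
now [598.8 229.  191.3] rot units [-0.    0.    0.03] shift units [ 3.303 -7.912  4.407] in target axes [ 3.271 -7.925  4.408]
```

View pics/w7.png

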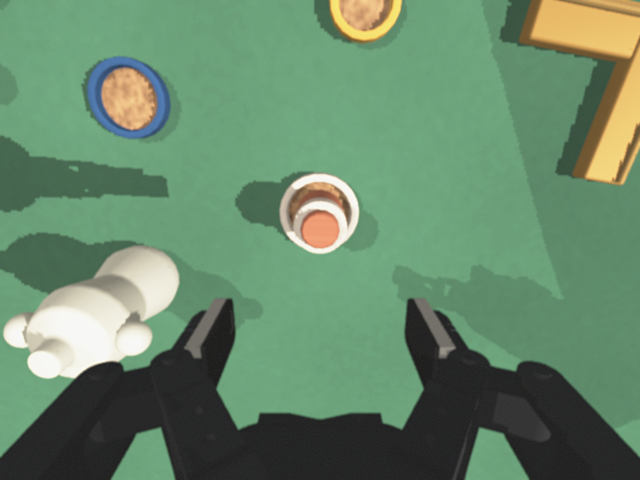

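w7 shows the large set standing upright in the white well, crown at (320,229) and rim centred at (319,213). On to the medium set.

```bash
python3 -m jog '[{"x":0.33,"y":-0.79,"z":0,"rx":0,"ry":0,"rz":0,"hand":75},{"x":0.33,"y":-0.79,"z":0,"rx":0,"ry":0,"rz":0,"hand":75},{"x":0.33,"y":-0.79,"z":0,"rx":0,"ry":0,"rz":0,"hand":75},{"x":0.33,"y":-0.79,"z":0,"rx":0,"ry":0,"rz":0,"hand":75},{"x":0.33,"y":-0.79,"z":0,"rx":0,"ry":0,"rz":0,"hand":75},{"x":0.33,"y":-0.79,"z":0,"rx":0,"ry":0,"rz":0,"hand":75},{"x":0.33,"y":-0.79,"z":0,"rx":0,"ry":0,"rz":0,"hand":75},{"x":0.33,"y":-0.79,"z":0,"rx":0,"ry":0,"rz":0,"hand":75}]'
python3 -m jog '[{"x":0.33,"y":-0.79,"z":0,"rx":0,"ry":0,"rz":0,"hand":75},{"x":0.33,"y":-0.79,"z":0,"rx":0,"ry":0,"rz":0,"hand":75},{"x":0,"y":0,"z":0.7,"rx":0,"ry":0,"rz":0,"hand":75},{"x":0,"y":0,"z":0.7,"rx":0,"ry":0,"rz":0,"hand":75},{"x":0,"y":0,"z":0,"rx":0,"ry":0,"rz":0,"hand":75},{"x":0,"y":0,"z":0,"rx":0,"ry":0,"rz":0,"hand":75}]'
cat > cr.py <<'E'
from h import *
import sys
X=np.array(list(map(float,sys.argv[2:5])))
c=capture('wrist');im=c['img'].copy();save(sys.argv[1],im);u,v=proj(c,X);u,v=int(u),int(v)
m=np.zeros((482,642),np.uint8);cv2.floodFill(im,m,(u,v),0,(14,)*3,(14,)*3,4|cv2.FLOODFILL_MASK_ONLY|cv2.FLOODFILL_FIXED_RANGE|(255<<8))
y,x=np.nonzero(m[1:-1,1:-1]);print("pred",u,v,"rgb",c['img'][v,u],"span",x.min(),x.max(),y.min(),y.max())
p=ray(c,(x.min()+x.max())/2,(y.min()+y.max())/2,X[2]);print("crown at",p.round(1));go(p[0],p[1],float(sys.argv[5]))
E
python3 cr.py w8 468 -88 62 15
```

```text
clock: 16.35
tcp_pos: [492.9, -25.3, 190.0]
ee_rot: [3.142, -0.002, -3.137]
ft_force: [0.3, 0.4, 0.4]
grip_width: 74.7
grasp_force: 0.0
clock: 16.95
tcp_pos: [467.5, -87.3, 135.0]
ee_rot: [3.141, -0.002, -3.137]
ft_force: [-0.4, 0.8, 0.4]
grip_width: 74.9
grasp_force: 0.0
pred 318 252 rgb [242 164 123] span 303 332 239 264
crown at [467.6 -88.7  62. ]
now [468.2 -87.4 136. ] rot units [0.   0.   0.03] shift units [ 0.015 -0.034  3.025] in target axes [ 0.015 -0.034  3.025]
```

```bash
python3 -m jog '[{"x":0,"y":-0.03,"z":0.8,"rx":0,"ry":0,"rz":0,"hand":75},{"x":0,"y":0,"z":0.8,"rx":0,"ry":0,"rz":0,"hand":75},{"x":0,"y":0,"z":0.8,"rx":0,"ry":0,"rz":0,"hand":75},{"x":0,"y":0,"z":0.6,"rx":0,"ry":0,"rz":0,"hand":75},{"x":0,"y":0,"z":0,"rx":0,"ry":0,"rz":0,"hand":75},{"x":0,"y":0,"z":0,"rx":0,"ry":0,"rz":0,"hand":75}]'
python3 -m jog '[{"x":0,"y":0,"z":0,"rx":0,"ry":0,"rz":0,"hand":25},{"x":0,"y":0,"z":0,"rx":0,"ry":0,"rz":0,"hand":25},{"x":0,"y":0,"z":0,"rx":0,"ry":0,"rz":0,"hand":25},{"x":0,"y":0,"z":0,"rx":0,"ry":0,"rz":0,"hand":25},{"x":0,"y":0,"z":0,"rx":0,"ry":0,"rz":0,"hand":25},{"x":0,"y":0,"z":0,"rx":0,"ry":0,"rz":0,"hand":25},{"x":0,"y":0,"z":0,"rx":0,"ry":0,"rz":0,"hand":25},{"x":0,"y":0,"z":0,"rx":0,"ry":0,"rz":0,"hand":25}]'
```

```text
clock: 17.6
tcp_pos: [468.9, -88.7, 16.9]
ee_rot: [-3.141, 0.001, -3.137]
ft_force: [0.5, 0.4, -0.3]
grip_width: 74.8
grasp_force: 0.0
clock: 18.4
tcp_pos: [469.0, -88.9, 16.9]
ee_rot: [-3.141, 0.002, -3.138]
ft_force: [-1.2, -0.2, 7.6]
grip_width: 33.9
grasp_force: 59.1
```

```bash
python3 -m jog '[{"x":0,"y":0,"z":-0.3,"rx":0,"ry":0,"rz":0,"hand":25},{"x":0,"y":0,"z":-0.7,"rx":0,"ry":0,"rz":0,"hand":25},{"x":0,"y":0,"z":-0.8,"rx":0,"ry":0,"rz":0,"hand":25},{"x":-0.1,"y":0.4,"z":0,"rx":0,"ry":0,"rz":0,"hand":25},{"x":-0.15,"y":0.75,"z":0,"rx":0,"ry":0,"rz":0,"hand":25},{"x":-0.15,"y":0.75,"z":0,"rx":0,"ry":0,"rz":0,"hand":25},{"x":-0.15,"y":0.75,"z":0,"rx":0,"ry":0,"rz":0,"hand":25},{"x":-0.15,"y":0.75,"z":0,"rx":0,"ry":0,"rz":0,"hand":25}]'
python3 -m jog '[{"x":-0.03,"y":0.37,"z":0,"rx":0,"ry":0,"rz":0,"hand":25},{"x":0,"y":0,"z":0,"rx":0,"ry":0,"rz":0,"hand":25},{"x":0,"y":0,"z":0,"rx":0,"ry":0,"rz":0,"hand":25}]'
python3 st.py w9 498 62 24
```

```text
clock: 19.2
tcp_pos: [495.5, 48.6, 87.9]
ee_rot: [-3.142, 0.0, -3.138]
ft_force: [1.6, -0.1, -4.1]
grip_width: 33.8
grasp_force: 60.6
clock: 19.5
tcp_pos: [496.5, 61.9, 87.5]
ee_rot: [-3.141, -0.0, -3.137]
ft_force: [-0.5, -0.3, -3.9]
grip_width: 33.5
grasp_force: 60.7
stand_white 0.81 538 358 [56. 96.] [583.5 227.7  10. ]
stand_blue 0.66 318 243 [ 82. 101.] [491.9  61.1  10. ]
stand_yellow 0.96 647 137 [ 88. 115.] [422.7 261.8  10. ]
now [496.7  61.3  87.5] rot units [-0.    0.    0.02] shift units [-0.033  0.017  1.587] in target axes [-0.033  0.017  1.587]
```

View pics/w9.png

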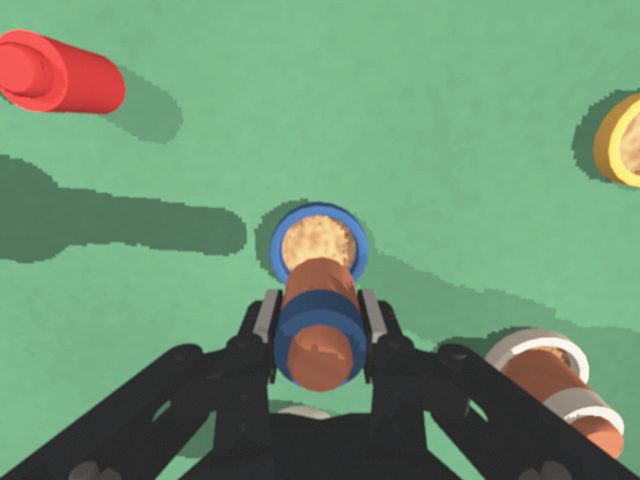

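w9 shows the blue rim spanning u 271–369 with its top at v 204, centre (320,253) → (498.3, 61.7) mm. The medium set is held upright above it.

```bash
python3 -m jog '[{"x":-0.055,"y":0.01,"z":0.3,"rx":0,"ry":0,"rz":0,"hand":25},{"x":0,"y":0,"z":0.5,"rx":0,"ry":0,"rz":0,"hand":25},{"x":0,"y":0,"z":0.5,"rx":0,"ry":0,"rz":0,"hand":25},{"x":0,"y":0,"z":0.2,"rx":0,"ry":0,"rz":0,"hand":25},{"x":0,"y":0,"z":0.08,"rx":0,"ry":0,"rz":0,"hand":25},{"x":0,"y":0,"z":0.06,"rx":0,"ry":0,"rz":0,"hand":25},{"x":0,"y":0,"z":0,"rx":0,"ry":0,"rz":0,"hand":25},{"x":0,"y":0,"z":0,"rx":0,"ry":0,"rz":0,"hand":25}]'
```

```text
clock: 20.5
tcp_pos: [499.5, 62.6, 22.5]
ee_rot: [3.141, 0.001, -3.138]
ft_force: [-0.1, 0.0, -4.0]
grip_width: 33.9
grasp_force: 61.0
```

```bash
python3 -m jog '[{"x":0,"y":-0.02,"z":0.04,"rx":0,"ry":0,"rz":0,"hand":25},{"x":0,"y":0,"z":0,"rx":0,"ry":0,"rz":0,"hand":25},{"x":0,"y":0,"z":0,"rx":0,"ry":0,"rz":0,"hand":25}]'
```

```text
clock: 20.8
tcp_pos: [499.7, 62.4, 22.0]
ee_rot: [3.14, 0.002, -3.137]
ft_force: [-4.5, 2.0, 8.5]
grip_width: 33.7
grasp_force: 62.0
```

```bash
python3 -m jog '[{"x":0,"y":0,"z":0,"rx":0,"ry":0,"rz":0,"hand":65},{"x":0,"y":0,"z":0,"rx":0,"ry":0,"rz":0,"hand":65},{"x":0,"y":0,"z":0,"rx":0,"ry":0,"rz":0,"hand":65},{"x":0,"y":0,"z":0,"rx":0,"ry":0,"rz":0,"hand":65},{"x":0,"y":0,"z":0,"rx":0,"ry":0,"rz":0,"hand":65}]'
python3 -m jog '[{"x":0,"y":0,"z":-0.3,"rx":0,"ry":0,"rz":0,"hand":65},{"x":0,"y":0,"z":-0.8,"rx":0,"ry":0,"rz":0,"hand":65},{"x":0,"y":0,"z":-0.8,"rx":0,"ry":0,"rz":0,"hand":65},{"x":0,"y":0,"z":-0.9,"rx":0,"ry":0,"rz":0,"hand":65},{"x":0,"y":0,"z":0,"rx":0,"ry":0,"rz":0,"hand":65},{"x":0,"y":0,"z":0,"rx":0,"ry":0,"rz":0,"hand":65}]'
python3 -c "
from h import *
c=capture('wrist');save('w10',c['img']);go(422,-249,136)"
python3 -m jog '[{"x":0.19,"y":-0.78,"z":0,"rx":0,"ry":0,"rz":0,"hand":65},{"x":0.19,"y":-0.78,"z":0,"rx":0,"ry":0,"rz":0,"hand":65},{"x":0.19,"y":-0.78,"z":0,"rx":0,"ry":0,"rz":0,"hand":65},{"x":0.19,"y":-0.78,"z":0,"rx":0,"ry":0,"rz":0,"hand":65},{"x":0.19,"y":-0.78,"z":0,"rx":0,"ry":0,"rz":0,"hand":65},{"x":0.19,"y":-0.78,"z":0,"rx":0,"ry":0,"rz":0,"hand":65},{"x":0.19,"y":-0.78,"z":0,"rx":0,"ry":0,"rz":0,"hand":65},{"x":0.19,"y":-0.78,"z":0,"rx":0,"ry":0,"rz":0,"hand":65}]'
python3 -m jog '[{"x":0.2,"y":-0.78,"z":0,"rx":0,"ry":0,"rz":0,"hand":65},{"x":0.2,"y":-0.77,"z":0,"rx":0,"ry":0,"rz":0,"hand":65},{"x":0,"y":0,"z":0,"rx":0,"ry":0,"rz":0,"hand":65},{"x":0,"y":0,"z":0,"rx":0,"ry":0,"rz":0,"hand":65}]'
python3 cr.py w11 422 -249 56 10
```

```text
clock: 21.3
tcp_pos: [499.0, 61.8, 20.1]
ee_rot: [-3.142, 0.0, -3.138]
ft_force: [-0.1, 0.9, 0.7]
grip_width: 65.1
grasp_force: 0.0
clock: 21.9
tcp_pos: [499.6, 61.9, 133.6]
ee_rot: [3.141, 0.003, -3.138]
ft_force: [-0.2, -0.4, 0.4]
grip_width: 65.0
grasp_force: 0.0
now [499.   61.8 132.4] rot units [0.   0.   0.03] shift units [ 1.955 -7.762 -0.092] in target axes [ 1.925 -7.77  -0.091]
clock: 22.75
tcp_pos: [438.0, -189.0, 131.0]
ee_rot: [3.141, -0.002, -3.138]
ft_force: [0.7, 1.5, 0.1]
grip_width: 65.0
grasp_force: 0.0
clock: 23.15
tcp_pos: [422.6, -250.2, 131.0]
ee_rot: [3.14, -0.002, -3.139]
ft_force: [-0.2, 0.2, -0.1]
grip_width: 65.1
grasp_force: 0.0
pred 321 249 rgb [244 169 125] span 313 328 242 254
crown at [ 421.  -249.5   56. ]
now [ 423.  -249.7  131.3] rot units [ 0.01 -0.01  0.02] shift units [4.600e-02 1.000e-03 3.032e+00] in target axes [0.05  0.004 3.032]
```

```bash
python3 -c "
import cv2,numpy as np
cv2.imwrite('pics/pair.png',np.hstack([cv2.resize(cv2.imread(f'pics/{n}.png'),(400,300)) for n in('w10','w11')]))"
```

```text
(no output)
```

View pics/pair.png

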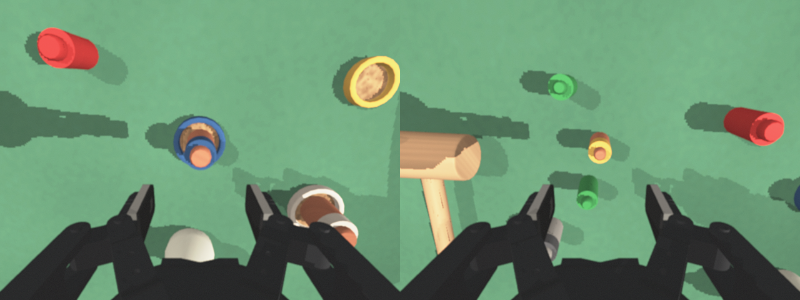

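The left half shows the medium set seated in the blue well at w10 (320,250). The right half shows the small yellow-ringed set at w11 (320,248), with greens at (258,138) and (300,310). The copper one is the right one. Gripping it now.

```bash
python3 -m jog '[{"x":0.04,"y":0,"z":0.8,"rx":0,"ry":0,"rz":0,"hand":65},{"x":0,"y":0,"z":0.8,"rx":0,"ry":0,"rz":0,"hand":65},{"x":0,"y":0,"z":0.8,"rx":0,"ry":0,"rz":0,"hand":65},{"x":0,"y":0,"z":0.6,"rx":0,"ry":0,"rz":0,"hand":65},{"x":0,"y":0,"z":0,"rx":0,"ry":0,"rz":0,"hand":65},{"x":0,"y":0,"z":0,"rx":0,"ry":0,"rz":0,"hand":65}]'
python3 -m jog '[{"x":0,"y":0,"z":0,"rx":0,"ry":0,"rz":0,"hand":17},{"x":0,"y":0,"z":0,"rx":0,"ry":0,"rz":0,"hand":17},{"x":0,"y":0,"z":0,"rx":0,"ry":0,"rz":0,"hand":17},{"x":0,"y":0,"z":0,"rx":0,"ry":0,"rz":0,"hand":17},{"x":0,"y":0,"z":0,"rx":0,"ry":0,"rz":0,"hand":17},{"x":0,"y":0,"z":0,"rx":0,"ry":0,"rz":0,"hand":17},{"x":0,"y":0,"z":0,"rx":0,"ry":0,"rz":0,"hand":17},{"x":0,"y":0,"z":0,"rx":0,"ry":0,"rz":0,"hand":17}]'
```

```text
clock: 23.8
tcp_pos: [422.0, -249.3, 12.6]
ee_rot: [3.141, -0.0, -3.136]
ft_force: [0.1, -0.3, 1.3]
grip_width: 65.2
grasp_force: 0.0
clock: 24.6
tcp_pos: [422.6, -250.4, 13.6]
ee_rot: [-3.141, 0.002, -3.138]
ft_force: [-1.2, 2.1, 5.7]
grip_width: 25.0
grasp_force: 58.6
```

```bash
python3 -m jog '[{"x":0,"y":0,"z":-0.3,"rx":0,"ry":0,"rz":0,"hand":17},{"x":0,"y":0,"z":-0.7,"rx":0,"ry":0,"rz":0,"hand":17},{"x":0,"y":0,"z":-0.8,"rx":0,"ry":0,"rz":0,"hand":17},{"x":0,"y":0,"z":-0.6,"rx":0,"ry":0,"rz":0,"hand":17},{"x":0,"y":0.4,"z":0,"rx":0,"ry":0,"rz":0,"hand":17},{"x":0,"y":0.8,"z":0,"rx":0,"ry":0,"rz":0,"hand":17},{"x":0,"y":0.8,"z":0,"rx":0,"ry":0,"rz":0,"hand":17},{"x":0,"y":0.8,"z":0,"rx":0,"ry":0,"rz":0,"hand":17}]'
python3 -m jog '[{"x":0,"y":0.8,"z":0,"rx":0,"ry":0,"rz":0,"hand":17},{"x":0,"y":0.8,"z":0,"rx":0,"ry":0,"rz":0,"hand":17},{"x":0,"y":0.8,"z":0,"rx":0,"ry":0,"rz":0,"hand":17},{"x":0,"y":0.8,"z":0,"rx":0,"ry":0,"rz":0,"hand":17},{"x":0,"y":0.8,"z":0,"rx":0,"ry":0,"rz":0,"hand":17},{"x":0,"y":0.8,"z":0,"rx":0,"ry":0,"rz":0,"hand":17},{"x":0,"y":0.8,"z":0,"rx":0,"ry":0,"rz":0,"hand":17},{"x":0,"y":0.8,"z":0,"rx":0,"ry":0,"rz":0,"hand":17}]'
python3 -m jog '[{"x":0,"y":0.8,"z":0,"rx":0,"ry":0,"rz":0,"hand":17},{"x":0,"y":0.8,"z":0,"rx":0,"ry":0,"rz":0,"hand":17},{"x":0,"y":0.8,"z":0,"rx":0,"ry":0,"rz":0,"hand":17},{"x":0,"y":0.8,"z":0,"rx":0,"ry":0,"rz":0,"hand":17},{"x":0,"y":0.4,"z":0.3,"rx":0,"ry":0,"rz":0,"hand":17},{"x":0,"y":0,"z":0.2,"rx":0,"ry":0,"rz":0,"hand":17},{"x":0,"y":0,"z":0,"rx":0,"ry":0,"rz":0,"hand":17},{"x":0,"y":0,"z":0,"rx":0,"ry":0,"rz":0,"hand":17}]'
python3 st.py w12 424 265 19
```

```text
clock: 25.4
tcp_pos: [420.5, -136.4, 107.4]
ee_rot: [3.141, -0.001, -3.138]
ft_force: [0.1, 0.8, -2.6]
grip_width: 24.4
grasp_force: 59.4
clock: 26.2
tcp_pos: [419.2, 119.5, 107.5]
ee_rot: [-3.141, -0.001, -3.137]
ft_force: [0.6, -0.2, -2.4]
grip_width: 24.8
grasp_force: 59.4
clock: 27.0
tcp_pos: [419.3, 260.8, 87.6]
ee_rot: [-3.141, -0.001, -3.138]
ft_force: [-0.5, 0.5, -2.3]
grip_width: 24.4
grasp_force: 59.5
stand_white 0.22 30 370 [ 59. 120.] [519.1  39.   10. ]
stand_blue 0.64 54 344 [80. 94.] [495.5  62.8  10. ]
stand_yellow 0.63 326 249 [72. 87.] [419.1 265.4  10. ]
stand_yellow 0.17 320 323 [ 67. 114.] [477.1 260.9  10. ]
now [420.1 261.3  88.6] rot units [0.   0.01 0.02] shift units [-0.095  0.091  1.741] in target axes [-0.096  0.092  1.741]
```

View pics/w12.png

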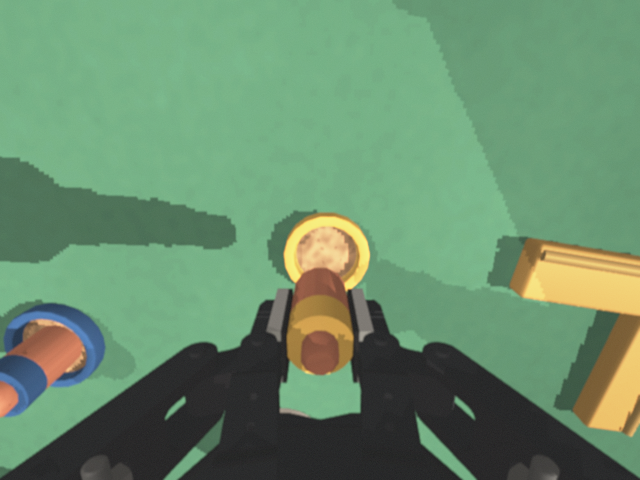

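w12 shows the yellow rim spanning u 285–370 with its top at v 214, centre (327.5,256.5) → about (424, 266) mm. The small set is held upright.

```bash
python3 -m jog '[{"x":-0.11,"y":0.11,"z":0.3,"rx":0,"ry":0,"rz":0,"hand":17},{"x":0,"y":0,"z":0.5,"rx":0,"ry":0,"rz":0,"hand":17},{"x":0,"y":0,"z":0.5,"rx":0,"ry":0,"rz":0,"hand":17},{"x":0,"y":0,"z":0.25,"rx":0,"ry":0,"rz":0,"hand":17},{"x":0,"y":0,"z":0.1,"rx":0,"ry":0,"rz":0,"hand":17},{"x":0,"y":0,"z":0.05,"rx":0,"ry":0,"rz":0,"hand":17},{"x":0,"y":0,"z":0,"rx":0,"ry":0,"rz":0,"hand":17},{"x":0,"y":0,"z":0,"rx":0,"ry":0,"rz":0,"hand":17}]'
```

```text
clock: 28.0
tcp_pos: [424.6, 266.6, 20.9]
ee_rot: [3.141, 0.001, -3.138]
ft_force: [0.2, 0.2, -2.6]
grip_width: 24.3
grasp_force: 59.5
```

```bash
python3 -m jog '[{"x":0,"y":0,"z":0.04,"rx":0,"ry":0,"rz":0,"hand":17},{"x":0,"y":0,"z":0.03,"rx":0,"ry":0,"rz":0,"hand":17},{"x":0,"y":0,"z":0,"rx":0,"ry":0,"rz":0,"hand":17},{"x":0,"y":0,"z":0,"rx":0,"ry":0,"rz":0,"hand":17}]'
```

```text
clock: 28.4
tcp_pos: [424.6, 266.6, 18.6]
ee_rot: [3.141, 0.001, -3.138]
ft_force: [-2.8, -1.3, 6.2]
grip_width: 24.7
grasp_force: 60.5
```

Supported; I'll release, rise and check.

```bash
python3 -m jog '[{"x":0,"y":0,"z":0,"rx":0,"ry":0,"rz":0,"hand":60},{"x":0,"y":0,"z":0,"rx":0,"ry":0,"rz":0,"hand":60},{"x":0,"y":0,"z":0,"rx":0,"ry":0,"rz":0,"hand":60},{"x":0,"y":0,"z":0,"rx":0,"ry":0,"rz":0,"hand":60},{"x":0,"y":0,"z":0,"rx":0,"ry":0,"rz":0,"hand":60}]'
python3 -m jog '[{"x":0,"y":0,"z":-0.3,"rx":0,"ry":0,"rz":0,"hand":60},{"x":0,"y":0,"z":-0.8,"rx":0,"ry":0,"rz":0,"hand":60},{"x":0,"y":0,"z":-0.8,"rx":0,"ry":0,"rz":0,"hand":60},{"x":0,"y":0,"z":-0.8,"rx":0,"ry":0,"rz":0,"hand":60},{"x":0,"y":0,"z":-0.8,"rx":0,"ry":0,"rz":0,"hand":60},{"x":0,"y":0,"z":-0.8,"rx":0,"ry":0,"rz":0,"hand":60},{"x":0,"y":0,"z":0,"rx":0,"ry":0,"rz":0,"hand":60},{"x":0,"y":0,"z":0,"rx":0,"ry":0,"rz":0,"hand":60}]'
python3 -c "
from h import *
c=capture('wrist');a=cv2.resize(c['img'],(400,300));save('w13',np.hstack([a,cv2.resize(capture('scene')['img'],(400,300))]))
go(424,265,200)"
```

```text
clock: 28.9
tcp_pos: [424.2, 266.3, 17.3]
ee_rot: [-3.142, 0.0, -3.138]
ft_force: [-0.1, 0.4, -0.2]
grip_width: 59.7
grasp_force: 0.0
clock: 29.7
tcp_pos: [424.5, 266.5, 190.5]
ee_rot: [3.141, 0.002, -3.138]
ft_force: [-0.4, -1.1, -0.1]
grip_width: 59.8
grasp_force: 0.0
now [423.8 266.1 188.7] rot units [-0.   -0.01  0.03] shift units [-0.003 -0.029 -0.283] in target axes [-0.004 -0.028 -0.283]
```

View pics/w13.png

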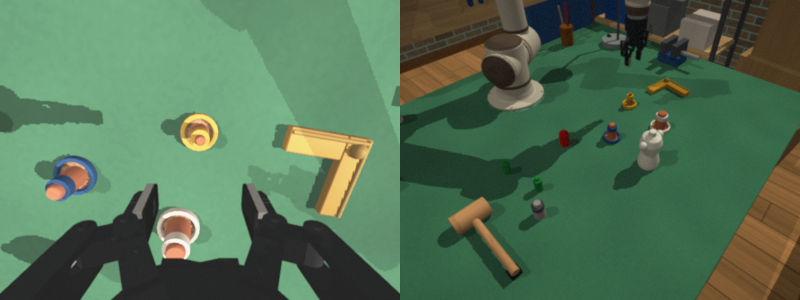

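The left half shows all three sets upright in their matching wells: yellow (199,132), blue (72,177) and white (178,230). The right half shows the bystanders undisturbed and the arm clear.

```bash
python3 -c "
from station import *
print(finish_job())"
```

```text
the job is handed in; nothing more can be done
None
```

All three copper rivet sets stand upright in the wells of their own colour, gripper released and clear, nothing else visibly moved; the job was handed in at about 30 s of the 115 s, and no verdict came back.

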